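Find the unlocked cover of the bench trunking and push it open

ROBOT

A 6-joint arm with a two-finger parallel gripper is mounted at the origin on the work surface. World frame = base frame: x ahead of the robot, y to its left, z up, the work surface at z = 0. Lengths are in m, angles in degrees, forces in N, time in s.
With the tool pointing down it reaches from about 0.3 to 0.75 m from the base axis. Payload 8.5 kg.
Tool frame: the origin (TCP) lies between the finger pads; the fingertips stand 17 mm ahead of it and the grasp point (between the pads) lies 2 mm behind it (env.tip_reach is the distance from the TCP to the fingertips, in m); z points along the fingers, y is the line along which they close (so a half turn about z gives the same grasp; the last joint's range is limited). The gripper opens to 85 mm and grips with 20 to 120 N. Pads are 22 mm wide; open, the fingers measure 114 mm over their backs; the gripper's body (76 mm by 85 mm) begins 54 mm behind the grasp point. The pads swing forward as they close: fully open they stand 13 mm farther back than shut.
Start: joints at [-77.366, 21.807, 74.336, -0, 83.858, -12.336], TCP at [0.232, -0.499, 0.248] pointing down, gripper open.
Joint ranges: [-178.18, 178.18], [-50.72, 133.34], [12.68, 142.11], [-81.47, 261.47], [9.98, 163.14], [-165.26, 165.26]. Speed limits (degrees/s): [136.94, 136.94, 180, 180, 180, 180].

INTERFACE

Orientations are given as a 3x3 rotation matrix whose columns are the frame's x, y, z axes.
In Python, from rig import env, viewer gives the robot as it stands.
- The arm moves only by the tool move_arm, never from a script. Its argument "motion" is a list of rows, each a list of 2 entries, a list of its own where there are three numbers: the shift along the tool's x, y, z normalised to -1 to 1, where 1 is 50 mm, then the turn, a rotation vector about the tool's x, y, z normalised to -1 to 1, where 1 is 8 degrees. A call has 1 to 20 rows; each row shifts and turns the commanded pose from where the row before left it, along the tool's axes as they then stand; what a row does not reach is not made up. A row lasts 1/10 s, in which the tool goes at most 50 mm and 8.59 degrees, less where a joint would pass 70% of its speed; a pose out of reach is approached as far as the arm can. A call with a number of a shift or a turn outside -1 to 1 is refused whole. A call with a gripper value outside its range is refused whole. "claw" is the closure, from 0 (fully open) to 1 (shut), set as the call begins (left out, the last holds). The fingers move at their own pace and stop on an object; "force" is the grip in N (left out, the last holds). Time passes only in rows, so rows that do not move let the fingers close. It gives the time, the measured TCP pose, the force, the opening and the grip force at its end, in the units of the state.
- env.observe(): the state, without advancing time (a new reading comes with each control period).
- viewer.get_image(name): name is "scene" or "top" or "wrist"; returns a dict with "frame" (400x640x3 uint8, red, green, blue), "depth" (400x640 float32, m along the optical axis (not along the pixel's ray), 0 where there is no reading), "fx", "fy", "cx", "cy" (pixels), "eye" and "attitude" of the camera in the world; the wrist camera has in their place "T_tool_cam" (4x4, takes a point from camera to tool coordinates, whose origin is the TCP and whose axes are the flange's). Camera axes: x right, y up, looking along -z (the intrinsics and any distortion apply to the point x, -y, -z); pixel columns grow to the right and rows downward; lengths in m; the calibration is good to about 2 mm. A picture is of the moment at which its call begins: read the wrist's pose just before it.
- env.close_job(): hands the job in; it is judged then, once.
The state is a dict: "time_s": time; "q": joint angles; "qvel": joint speeds; "joint_efforts": joint torques, N m; "position": TCP position; "tool_rot": TCP orientation; "ft_force": force on the tool from outside, world axes, zero at the start; "wrist_torque": the same for the moment, N m; "grip_width": finger opening in m; "gripper_force": force on a finger pad.
Only numpy, scipy, OpenCV 4.12 (cv2) and the standard library are available. Lean on these libraries where they do the work, as an engineer would, in place of code of your own. Each camera call takes 0.05 s, during which the arm holds its last target. There are 200 camera calls.

TASK

I need a mains socket on the lab bench: just one of the four identical tilting covers on the service trunking is unlocked. Press the ribbed rear part of one cover after another with the fingertips until you find the one that rocks; tip it, then push its raised front edge over to the rear until it stands fully open. Only press and push: do not pinch a cover between the fingers, and leave the other things on the bench where they stand.

Things in the scene. Friction and masses are not known exactly. Their poses are not given: they have to be found in the camera images.
- trunk: white service trunking fixed to the bench, 154 mm deep (x), 93 mm tall; origin on the bench under the middle of its row of four covers, y along the row, x to its rear (away from the robot). Bays centred at y = -183, -61, 61, 183 mm, level with the rims; wells 126 mm wide (x), 87 mm deep, outlets 30 mm high in their front half. A solid light-grey box of equal height at y = 250 to 340 mm
- hinge_line (a point): point on the hinge line that all four covers share (parallel to the trunking's y), at the middle of the row: x = +12 mm, z = 90 mm of the trunking; steel pin heads on the partitions mark the line. The well behind it is 51 mm long, in front of it 75 mm
- cover_1 (a joint): tilt of cover 1 (lowest y), rad: 0 shut and flush; grows as its ribbed rear part dips and its front edge rises; 1.57 upright; 1.75 at its stop, leaning back. All four covers are alike: light-grey plates 120 mm (x) by 104 mm (y), 6 mm thick, 72 mm in front of the hinge line and 48 mm behind. A stiff hinge keeps the unlocked cover at any tilt. Which one is unlocked changes every time
- cover_1_pad (a point): middle of the five-ribbed press pad on top of cover 1, 30 mm behind the hinge line, 93 mm above the bench when shut; moves with the cover, z out of its upper face. Pressed here with 10 N a locked cover stays put (under 1 mm, 0.04 rad); the unlocked one dips under 2 to 6 N: about 0.45 rad with the fingertip 10 mm below the rim, 1 rad with it 28 mm below (as far as pressing tips it)
- cover_2 (a joint): tilt of cover 2 (second from the lowest y), rad, as cover 1. In front of the hinge line no cover can be pressed down; the raised front edge of a tipped cover yields to a push of 1 to 4 N to the rear
- cover_2_pad (a point): middle of the press pad on top of cover 2, as on cover 1
- cover_3 (a joint): tilt of cover 3 (third), rad, as cover 1
- cover_3_pad (a point): middle of the press pad on top of cover 3, as on cover 1
- cover_4 (a joint): tilt of cover 4 (highest y), rad, as cover 1
- cover_4_pad (a point): middle of the press pad on top of cover 4, as on cover 1
- tip_box: bystander: purple pipette-tip box 86 x 124 x 57 mm, origin under its centre, in front of the trunking
- tube_rack: bystander: yellow rack of small tubes 56 x 110 x 45 mm, origin under its centre, in front of the trunking
- marker: bystander: marker pen 134 mm long (its y), 12 mm thick, lying in front of the trunking, origin under its middle
- timer: bystander: bench timer 52 x 60 x 18 mm lying on the junction box, origin under its centre
- wash_bottle: bystander: white wash bottle, 66 mm across, 150 mm tall, origin under its centre, behind the trunking
- beaker: bystander: glass beaker, 72 mm across, 85 mm tall, origin under its centre, behind the trunking
- media_jar: bystander: jar with blue cap, 56 mm across, 98 mm tall, origin under its centre, beside the -y end of the trunking

How it is judged (in metres and radians):
On the way:
1. the unlocked cover has been tipped (more than 0.3 rad) (value of joint any of cover_1, cover_2, cover_3, cover_4 above 0.3 rad), for 0.1 s.
At the end, for the whole second after the job is handed in: One cover stands fully open and still, tilted at least 1.48 rad (85 degrees); the other three are shut (under 0.04 rad); every bystander is within 20 mm of where it began (value of joint any of cover_1, cover_2, cover_3, cover_4 above 1.48 rad and (value of joint cover_1 below 0.04 rad or value of joint cover_1 above 1.48 rad) and (value of joint cover_2 below 0.04 rad or value of joint cover_2 above 1.48 rad) and (value of joint cover_3 below 0.04 rad or value of joint cover_3 above 1.48 rad) and (value of joint cover_4 below 0.04 rad or value of joint cover_4 above 1.48 rad) and velocity of joint each of cover_1, cover_2, cover_3, cover_4 below 0.05 rad/s and distance of each of tip_box, tube_rack, marker, timer, wash_bottle, beaker, media_jar from where it was at the start of the episode below 0.02 m); the robot touches nothing.
It fails at once if a cover was pinched: fingers press on its upper face and its underside at once (over 5 N each) ((contact force between the fingers and cover_1_c0 above 5 N and contact force between the fingers and cover_1_c1 above 5 N) or (contact force between the fingers and cover_2_c0 above 5 N and contact force between the fingers and cover_2_c1 above 5 N) or (contact force between the fingers and cover_3_c0 above 5 N and contact force between the fingers and cover_3_c1 above 5 N) or (contact force between the fingers and cover_4_c0 above 5 N and contact force between the fingers and cover_4_c1 above 5 N)).
It fails at once if a bystander was lifted, carried or knocked (moved over 30 mm or tipped over 0.5 rad) (distance of any of tip_box, tube_rack, marker, timer, wash_bottle, beaker, media_jar from where it was at the start of the episode above 0.03 m or angle between any of tip_box, tube_rack, marker, timer, wash_bottle, beaker, media_jar's own z axis and vertical above 0.5 rad).
It also fails if it takes over 61 s, if anything falls off the work surface, if the arm or the gripper's body presses on something with over 40 N, if the wrist force passes 120 N, or if a joint passes its speed limit or range.

## Working session

There is one attempt and no reset: what is moved stays moved. The work goes in short steps, Python scripts to look and compute and a tool call to move; the robot and the scene stay as the last step left them, time stands still between calls to the robot, and variables do not carry over. Pictures are saved under pics/ and viewed, at most 10 in all, crops included, and the job is handed in when it is done.

Besides the shell and the picture viewer there is one more tool, called after "Request:" as name([rows], argument=value, ...), one row to a line, values as JSON. move_arm: Moves the arm, as the interface text tells. Scaled input: -1 to 1 covers 50 mm each way for a shift and 8 degrees each way for a turn. Its arguments: {"type":"object","properties":{"motion":{"type":"array","items":{"type":"array"}},"claw":{"type":"number"},"force":{"type":"number"}},"required":["motion"]}

```bash
mkdir -p pics; python3 - <<'E'
from rig import env, viewer
import cv2, numpy as np
s=env.observe(); print({k:np.round(s[k],3).tolist() for k in s})
print(env.tip_reach)
for n in("top","scene"):
    i=viewer.get_image(n); cv2.imwrite(f"pics/{n}0.png",i["frame"][...,::-1]); np.savez(f"{n}0.npz",**i)
    print(n,i["fx"],i["cx"],i["cy"],i["eye"],i["attitude"])
E
```

```text
{'time_s': 0.0, 'q': [-77.365, 21.839, 74.384, -0.001, 83.857, -12.337], 'qvel': [0.021, 0.029, -0.14, -0.023, -0.05, -0.013], 'joint_efforts': [0.0, -44.846, -23.128, -0.0, 0.005, -0.0], 'position': [0.232, -0.498, 0.248], 'tool_rot': [[0.907, 0.422, -0.0], [0.422, -0.907, 0.001], [0.0, -0.001, -1.0]], 'ft_force': [0.494, 1.234, 0.597], 'wrist_torque': [-0.001, 0.006, 0.002], 'gripper_force': 0.0, 'grip_width': 0.085}
0.017
top 367.3914732377068 321.10370779591767 204.30508257169865 [ 0.46581595 -0.012476    0.87689673] [[ 0.01777694  0.99093082 -0.13319197]
 [-0.99922913  0.01294427 -0.03706195]
 [-0.03500176  0.13374814  0.99039705]]
scene 451.3703692596496 316.5232385696214 207.50063099039852 [ 1.30416431 -0.20806806  1.13178546] [[ 0.2443843  -0.79004888  0.56222689]
 [ 0.96954109  0.18932553 -0.15538958]
 [ 0.01632146  0.58307685  0.81225304]]
```

View pics/top0.png

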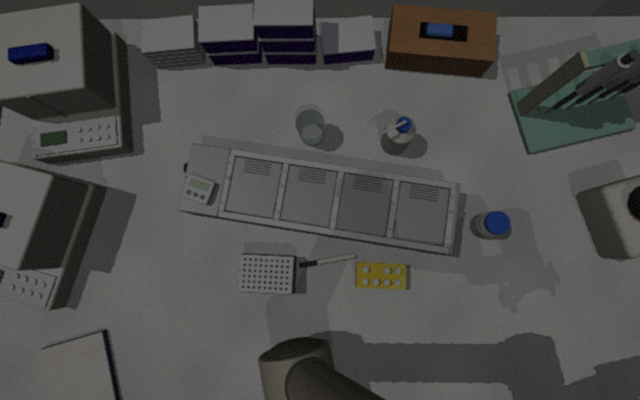

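View pics/scene0.png

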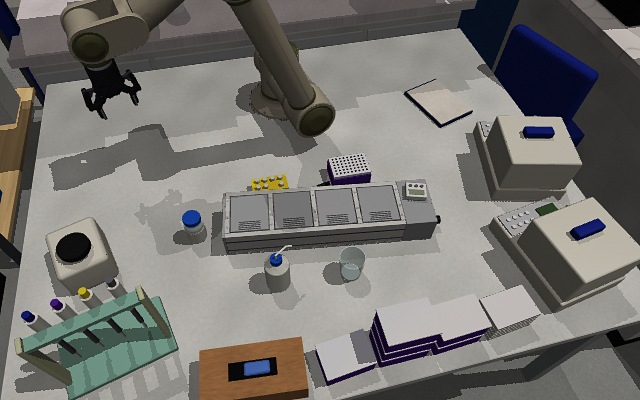

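The top view shows the trunking running from (205,180) to (455,220), with rear up and -y to the right. Covers 4 to 1 are centred at about (253,187), (309,195), (365,204) and (423,213). I'll enlarge it.

```bash
python3 - <<'E'
import cv2
a=cv2.imread("pics/top0.png")[130:270,170:470]
cv2.imwrite("pics/crop.png",cv2.resize(a,(780,364),interpolation=cv2.INTER_CUBIC))
E
```

```text
(no output)
```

View pics/crop.png

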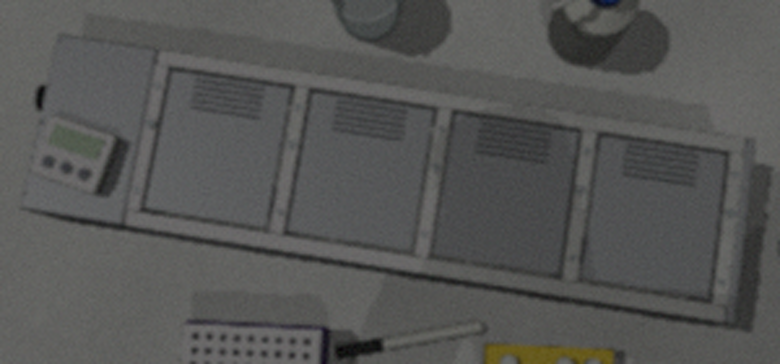

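The crop shows the pads at about (228,96), (369,117), (514,140) and (661,162), for covers 4, 3, 2 and 1. The outer cover corners are readable too.

```bash
cat > h.py <<'E'
import numpy as np
def ray(i,uv,z):
    d=np.array([(uv[0]-i["cx"])/i["fx"],-(uv[1]-i["cy"])/i["fy"],-1.]);d=i["attitude"]@d
    return i["eye"]+d*(z-i["eye"][2])/d[2]
E
python3 - <<'E'
import numpy as np
from h import ray
i=dict(np.load("top0.npz"))
f=lambda c:(c[0]/2.6+170,c[1]/2.6+130)
# crop px -> trunk xy
P=[((228,96),(.042,.183)),((369,117),(.042,.061)),((514,140),(.042,-.061)),((661,162),(.042,-.183)),
((170,68),(.06,.235)),((147,212),(-.06,.235)),((728,152),(.06,-.235)),((713,300),(-.06,-.235)),((309,90),(.06,.113)),((286,234),(-.06,.113)),((437,108),(.06,.009)),((417,254),(-.06,.009)),((452,112),(.06,-.009)),((430,258),(-.06,-.009))]
W=np.array([ray(i,f(p),.093)[:2] for p,_ in P]);T=np.array([t for _,t in P])
a=T-T.mean(0);b=W-W.mean(0)
th=np.arctan2((a[:,0]*b[:,1]-a[:,1]*b[:,0]).sum(),(a*b).sum())
R=np.array([[np.cos(th),-np.sin(th)],[np.sin(th),np.cos(th)]]);t=W.mean(0)-R@T.mean(0)
print("yaw",np.degrees(th),"origin",t);print(np.round((W-T@R.T-t)*1000,1).tolist())
# depth check of plane & obstacles
D=i["depth"]
for p in P[:4]:
    u,v=map(int,f(p[0]));d=D[v,u];q=i["eye"]+i["attitude"]@np.array([(u-i["cx"])/i["fx"]*d,-(v-i["cy"])/i["fy"]*d,-d]);print(q.round(4), (R@p[1][1:] if 0 else (R@np.array(p[1])+t).round(4)))
for n,u,v,z in (("beaker",310,120,.085),("bottle",402,125,.15),("tipbox top",267,265,.057),("rack",381,270,.045)):
    w=ray(i,(u,v),z)[:2];print(n,w,"trunk",R.T@(w-t))
E
```

```text
yaw -7.960297299938049 origin [ 0.58216778 -0.01698693]
[[3.2, -0.6], [3.2, 0.4], [1.8, 0.1], [1.6, 0.3], [2.1, 1.0], [-2.6, -2.3], [0.0, -0.5], [-2.5, -1.7], [0.9, 2.6], [-2.4, 1.5], [0.9, -2.4], [-2.9, -4.1], [0.1, 2.8], [-3.5, 3.0]]
[0.6547 0.1597 0.0915] [0.6491 0.1584]
[0.6356 0.0401 0.0922] [0.6322 0.0376]
[ 0.6192 -0.0817  0.0922] [ 0.6153 -0.0832]
[ 0.6007 -0.2033  0.0929] [ 0.5984 -0.204 ]
beaker [0.76323148 0.0455396 ] trunk [0.17065991 0.08699898]
bottle [ 0.72906211 -0.14759461] trunk [ 0.16356634 -0.10900625]
tipbox top [0.43884846 0.13571872] trunk [-0.16308606  0.13138638]
rack [ 0.43229391 -0.11699794] trunk [-0.13457952 -0.1198029 ]
```

Request:
move_arm([
  [[0,0,0],[0,0,0.823]],
  [[0,0,0],[0,0,0.823]],
  [[0,0,0],[0,0,0.823]],
  [[0,0,0],[0,0,0.823]],
  [[0,0,0],[0,0,0.823]],
  [[0,0,0],[0,0,0]],
], claw=1)

```text
time_s: 0.7
position: [0.2321, -0.4984, 0.248]
tool_rot: [[0.99, -0.139, -0.0], [-0.139, -0.99, 0.001], [-0.0, -0.001, -1.0]]
ft_force: [-0.2, 1.0, 0.7]
grip_width: 0.0001
gripper_force: 0.0
```

Request:
move_arm([
  [[0.38,-0.4,0],[0,0,0]],
  [[0.38,-0.4,0],[0,0,0]],
  [[0.38,-0.4,0],[0,0,0]],
  [[0.38,-0.4,0],[0,0,0]],
  [[0.38,-0.4,0],[0,0,0]],
  [[0.38,-0.4,0],[0,0,0]],
  [[0.38,-0.4,0],[0,0,0]],
  [[0.38,-0.4,0],[0,0,0]],
  [[0.38,-0.4,0],[0,0,0]],
  [[0.38,-0.4,0],[0,0,0]],
  [[0.38,-0.4,0],[0,0,0]],
  [[0.38,-0.4,0],[0,0,0]],
  [[0.38,-0.4,0],[0,0,0]],
  [[0.38,-0.4,0],[0,0,0]],
  [[0.38,-0.4,0],[0,0,0]],
  [[0.38,-0.4,0],[0,0,0]],
  [[0.38,-0.44,0],[0,0,0]],
  [[0,0,0],[0,0,0]],
])

```text
time_s: 2.5
position: [0.601, -0.2022, 0.2476]
tool_rot: [[0.991, -0.132, -0.0], [-0.132, -0.991, 0.001], [-0.0, -0.001, -1.0]]
ft_force: [-0.3, -0.4, 0.4]
grip_width: -0.0002
gripper_force: 0.0
```

```bash
cat >> h.py <<'E'
t=np.array([.584,-.017]);th=np.radians(-7.96);R=np.array([[np.cos(th),-np.sin(th)],[np.sin(th),np.cos(th)]])
def st():
    from rig import env
    s=env.observe();p=np.array(s["position"]);r=np.array(s["tool_rot"])
    print("t",round(s["time_s"],2),"trunk xy mm",((p[:2]-t)@R*1000).round(1),"tip z mm",round(p[2]*1000-17,1),"yaw",np.degrees(np.arctan2(r[1,0],r[0,0])).round(2),"F",np.round(s["ft_force"],1),"w",s["grip_width"])
E
python3 - <<'E'
from h import *
from rig import viewer
import cv2
st()
i=viewer.get_image("wrist");cv2.imwrite("pics/w1.png",i["frame"][...,::-1])
E
```

```text
t 2.5 trunk xy mm [  42.5 -181.1] tip z mm 230.6 yaw -7.58 F [-0.3 -0.4  0.4] w -0.00021023757031765326
```

View pics/w1.png

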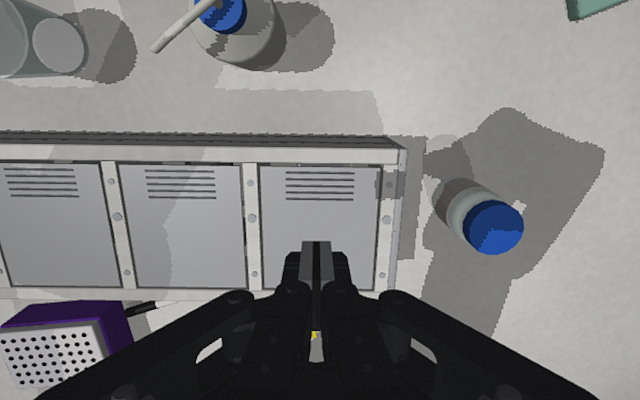

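The wrist view shows the cover 1 pad at (320,185), the cover 2 pad at (181,184), and pins on the hinge line at (251,218) and (387,219). I'll project these to check the trunk pose.

```bash
python3 - <<'E'
from h import *
from rig import env,viewer
s=env.observe();i=viewer.get_image("wrist")
T=np.eye(4);T[:3,:3]=s["tool_rot"];T[:3,3]=s["position"];C=T@i["T_tool_cam"]
j=dict(i,eye=C[:3,3],attitude=C[:3,:3])
for u,v in((320,185),(181,184),(251,218),(387,219),(41,182),(116,216)):
    w=ray(j,(u,v),.093); d=i["depth"][v,u];q=C@np.array([(u-i["cx"])/i["fx"]*d,-(v-i["cy"])/i["fy"]*d,-d,1])
    print((((w[:2]-t)@R)*1000).round(1), q[:3].round(4),(((q[:2]-t)@R)*1000).round(1))
E
```

```text
[  41.7 -186.2] [ 0.5996 -0.2072  0.0933] [  41.8 -186.2]
[ 41.9 -64.1] [ 0.6169 -0.0869  0.0943] [ 42.2 -64.7]
[  10.3 -123.9] [ 0.5774 -0.1415  0.0941] [  10.7 -124.2]
[  10.1 -247.4] [ 0.5606 -0.263   0.0952] [  10.9 -246.9]
[43.  58.4] [0.6347 0.0347 0.0933] [43.  58.2]
[11.5 -1.8] [ 0.5953 -0.0207  0.0934] [11.7 -2.1]
```

Request:
move_arm([
  [[0,0,0.42],[0,0,0]],
  [[0,0.05,0.42],[0,0,0]],
  [[0,0.05,0.42],[0,0,0]],
  [[0,0,0.42],[0,0,0]],
  [[0,0,0.42],[0,0,0]],
  [[0,0,0.42],[0,0,0]],
  [[0,0,0.1],[0,0,0]],
  [[0,0,0.04],[0,0,0]],
  [[0,0,0.04],[0,0,0]],
  [[0,0,0],[0,0,0]],
])

```text
time_s: 3.6
position: [0.5989, -0.2098, 0.1142]
tool_rot: [[0.99, -0.138, 0.001], [-0.138, -0.99, -0.001], [0.001, 0.001, -1.0]]
ft_force: [0.2, 0.8, -0.4]
grip_width: 0.0001
gripper_force: 0.0
```

Request:
move_arm([
  [[0,0,0.03],[0,0,0]],
  [[0,0,0],[0,0,0]],
  [[0,0,0],[0,0,0]],
])

```text
time_s: 3.9
position: [0.5988, -0.2095, 0.1121]
tool_rot: [[0.99, -0.138, 0.0], [-0.138, -0.99, -0.0], [0.0, 0.0, -1.0]]
ft_force: [0.3, 0.1, 0.3]
grip_width: -0.0001
gripper_force: 0.0
```

Request:
move_arm([
  [[0,0,0.03],[0,0,0]],
  [[0,0,0.02],[0,0,0]],
  [[0,0,0],[0,0,0]],
])

```text
time_s: 4.2
position: [0.5988, -0.2095, 0.1095]
tool_rot: [[0.99, -0.138, 0.0], [-0.138, -0.99, -0.0], [0.0, 0.0, -1.0]]
ft_force: [1.9, -0.0, 1.0]
grip_width: -0.0003
gripper_force: 0.6
```

Request:
move_arm([
  [[0,0,0.02],[0,0,0]],
  [[0,0,0],[0,0,0]],
])

```text
time_s: 4.4
position: [0.5989, -0.2095, 0.1085]
tool_rot: [[0.99, -0.138, 0.001], [-0.138, -0.99, -0.0], [0.001, 0.0, -1.0]]
ft_force: [0.3, 0.2, 3.1]
grip_width: -0.0001
gripper_force: 1.4
```

Request:
move_arm([
  [[0,0,0.04],[0,0,0]],
  [[0,0,0],[0,0,0]],
])

```text
time_s: 4.6
position: [0.5989, -0.2095, 0.1062]
tool_rot: [[0.99, -0.138, 0.001], [-0.138, -0.99, -0.0], [0.001, 0.0, -1.0]]
ft_force: [1.3, 0.1, 1.4]
grip_width: -0.0
gripper_force: 1.2
```

Request:
move_arm([
  [[0,0,0.04],[0,0,0]],
  [[0,0,0],[0,0,0]],
])

```text
time_s: 4.8
position: [0.5987, -0.2095, 0.1041]
tool_rot: [[0.99, -0.138, 0.0], [-0.138, -0.99, 0.0], [0.0, -0.0, -1.0]]
ft_force: [1.5, -0.4, 1.8]
grip_width: -0.0
gripper_force: 1.0
```

Cover 1 dips under about 2 N, so it is the unlocked one. I'll press it down to 27 mm below the rim.

Request:
move_arm([
  [[0,0,0.06],[0,0,0]],
  [[0,0,0.06],[0,0,0]],
  [[0,0,0.06],[0,0,0]],
  [[0,0,0.06],[0,0,0]],
  [[0,0,0],[0,0,0]],
])

```text
time_s: 5.3
position: [0.5985, -0.2095, 0.0916]
tool_rot: [[0.99, -0.138, -0.001], [-0.138, -0.99, 0.0], [-0.001, -0.0, -1.0]]
ft_force: [-0.3, -0.4, -0.6]
grip_width: 0.0001
gripper_force: 0.1
```

Request:
move_arm([
  [[0,0,0.05],[0,0,0]],
  [[0,0,0.05],[0,0,0]],
  [[0,0,0.05],[0,0,0]],
  [[0,0,0.03],[0,0,0]],
  [[0,0,0],[0,0,0]],
])

```text
time_s: 5.8
position: [0.5986, -0.2095, 0.083]
tool_rot: [[0.99, -0.138, -0.0], [-0.138, -0.99, 0.0], [-0.0, -0.0, -1.0]]
ft_force: [1.0, -0.8, 0.8]
grip_width: 0.0004
gripper_force: 0.5
```

```bash
python3 - <<'E'
from h import *
from rig import viewer
import cv2
st()
i=viewer.get_image("scene");cv2.imwrite("pics/s1.png",cv2.resize(i["frame"][130:280,150:390,::-1],(720,450)))
E
```

```text
t 5.8 trunk xy mm [  41.1 -188.6] tip z mm 66.0 yaw -7.95 F [ 1.  -0.8  0.8] w 0.00038797959544005197
```

View pics/s1.png

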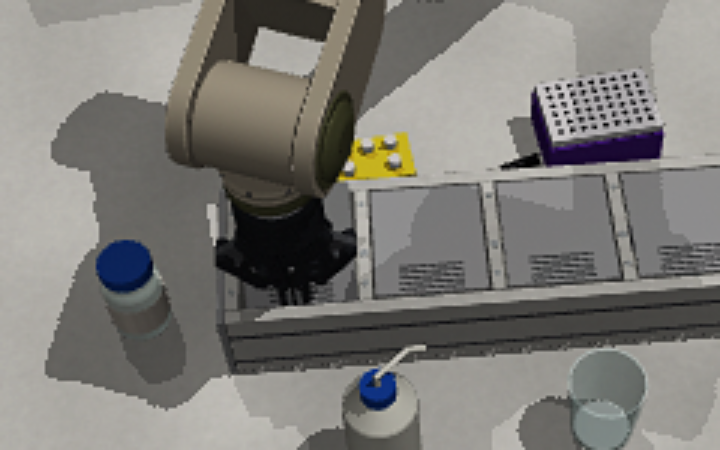

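The crop shows the fingers in cover 1's rear well, with the cover hidden by the gripper and the bystanders untouched. I'll lift and move to the front.

Request:
move_arm([
  [[0,0,-0.2],[0,0,0]],
  [[0,0,-0.4],[0,0,0]],
  [[0,0,-0.5],[0,0,0]],
  [[0,0,-0.5],[0,0,0]],
  [[0,0,-0.5],[0,0,0]],
  [[0,0,-0.5],[0,0,0]],
  [[0,0,-0.5],[0,0,0]],
  [[0,0,-0.3],[0,0,0]],
  [[-0.4,0,0],[0,0,0]],
  [[-0.4,0,0],[0,0,0]],
  [[-0.4,0,0],[0,0,0]],
  [[-0.4,0,0],[0,0,0]],
  [[-0.4,0,0],[0,0,0]],
  [[-0.3,0,0],[0,0,0]],
  [[0,0,0],[0,0,0]],
])

```text
time_s: 7.35
position: [0.4834, -0.1932, 0.2542]
tool_rot: [[0.99, -0.139, -0.0], [-0.139, -0.99, -0.0], [-0.0, 0.0, -1.0]]
ft_force: [-0.4, -0.6, 0.9]
grip_width: -0.0
gripper_force: 0.0
```

```bash
python3 - <<'E'
from h import *
from rig import env,viewer
import cv2
st()
i=viewer.get_image("scene");cv2.imwrite("pics/s2.png",cv2.resize(i["frame"][130:280,150:390,::-1],(720,450)))
s=env.observe();i=viewer.get_image("wrist")
T=np.eye(4);T[:3,:3]=s["tool_rot"];T[:3,3]=s["position"];C=T@i["T_tool_cam"]
v,u=np.mgrid[0:400:2,0:640:2];d=i["depth"][::2,::2]
q=np.stack([(u-i["cx"])/i["fx"]*d,-(v-i["cy"])/i["fy"]*d,-d],-1).reshape(-1,3)@C[:3,:3].T+C[:3,3]
x=(q[:,:2]-t)@R;m=(d.ravel()>0)&(abs(x[:,1]+.186)<.04)&(q[:,2]>.1)&(q[:,2]<.175)&(abs(x[:,0])<.08)
p=np.c_[x[m,0],q[m,2]]*1000
for z in range(100,175,8):
    k=p[(p[:,1]>=z)&(p[:,1]<z+8)]; print(z,len(k),k[:,0].min() if len(k) else '',np.median(k[:,0]) if len(k) else '')
E
```

```text
t 7.35 trunk xy mm [ -75.2 -188.4] tip z mm 237.2 yaw -7.99 F [-0.4 -0.6  0.9] w -2.146929115549878e-06
100 215 -0.4781487460690698 4.0701986173382245
108 219 -6.3355320748521935 -1.9540958125825714
116 232 -11.975137078930464 -9.095561856786393
124 262 -18.68523695500345 -14.672558764800339
132 278 -26.39289822901962 -21.25426113174209
140 346 -32.727276321746835 -28.6139569176713
148 24 -32.37017118402894 -30.929000854706658
156 0  
164 0  
172 0
```

View pics/s2.png

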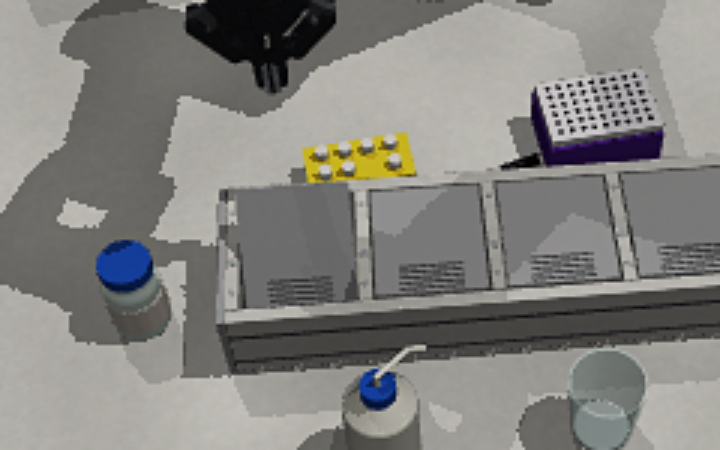

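Depth shows cover 1 tipped to about 0.9 rad, with its front edge at trunk x -32 mm, z 149 mm. Next I'll descend in front of it and push to the rear.

Request:
move_arm([
  [[0,0,0.4],[0,0,0]],
  [[0,0,0.4],[0,0,0]],
  [[0,0,0.4],[0,0,0]],
  [[0,0,0.4],[0,0,0]],
  [[0,0,0.4],[0,0,0]],
  [[0,0,0.34],[0,0,0]],
  [[0.1,0,0],[0,0,0]],
  [[0.1,0,0],[0,0,0]],
  [[0.1,0,0],[0,0,0]],
  [[0.1,0,0],[0,0,0]],
  [[0.1,0,0],[0,0,0]],
  [[0.1,0,0],[0,0,0]],
  [[0.1,0,0],[0,0,0]],
  [[0.1,0,0],[0,0,0]],
  [[0,0,0],[0,0,0]],
])

```text
time_s: 8.95
position: [0.5251, -0.1992, 0.1363]
tool_rot: [[0.99, -0.138, 0.001], [-0.138, -0.99, -0.0], [0.001, 0.0, -1.0]]
ft_force: [0.4, 0.2, -0.3]
grip_width: -0.0001
gripper_force: 0.0
```

Request:
move_arm([
  [[0.1,0,0],[0,0,0]],
  [[0.1,0,0],[0,0,0]],
  [[0.1,0,0],[0,0,0]],
  [[0.1,0,0],[0,0,0]],
  [[0.1,0,0],[0,0,0]],
  [[0.08,0,0],[0,0,0]],
  [[0,0,0],[0,0,0]],
])

```text
time_s: 9.65
position: [0.5539, -0.2033, 0.1365]
tool_rot: [[0.99, -0.138, 0.001], [-0.138, -0.99, -0.0], [0.001, 0.0, -1.0]]
ft_force: [-0.5, -1.2, 0.7]
grip_width: -0.0001
gripper_force: 0.0
```

```bash
python3 -c "from h import *;st()"
```

```text
t 9.65 trunk xy mm [  -4.  -188.7] tip z mm 119.5 yaw -7.94 F [-0.5 -1.2  0.7] w -0.00014166991227046281
```

Request:
move_arm([
  [[0.04,0,0],[0,0,0]],
  [[0.04,0,0],[0,0,0]],
  [[0,0,0],[0,0,0]],
])

```text
time_s: 9.95
position: [0.5572, -0.2037, 0.1362]
tool_rot: [[0.99, -0.138, -0.0], [-0.138, -0.99, 0.0], [-0.0, -0.0, -1.0]]
ft_force: [-0.5, 0.3, -0.1]
grip_width: 0.0001
gripper_force: 0.3
```

Request:
move_arm([
  [[0.04,0,0],[0,0,0]],
  [[0,0,0],[0,0,0]],
])

```text
time_s: 10.15
position: [0.5591, -0.2039, 0.1361]
tool_rot: [[0.99, -0.138, -0.0], [-0.138, -0.99, 0.0], [-0.0, -0.0, -1.0]]
ft_force: [-1.2, 0.5, -0.5]
grip_width: 0.0001
gripper_force: 0.4
```

```bash
python3 - <<'E'
from h import *
from rig import viewer
import cv2
st()
i=viewer.get_image("scene");cv2.imwrite("pics/s3.png",cv2.resize(i["frame"][130:280,150:390,::-1],(720,450)))
E
```

```text
t 10.15 trunk xy mm [   1.2 -188.6] tip z mm 119.1 yaw -7.95 F [-1.2  0.5 -0.5] w 7.170153097985643e-05
```

View pics/s3.png

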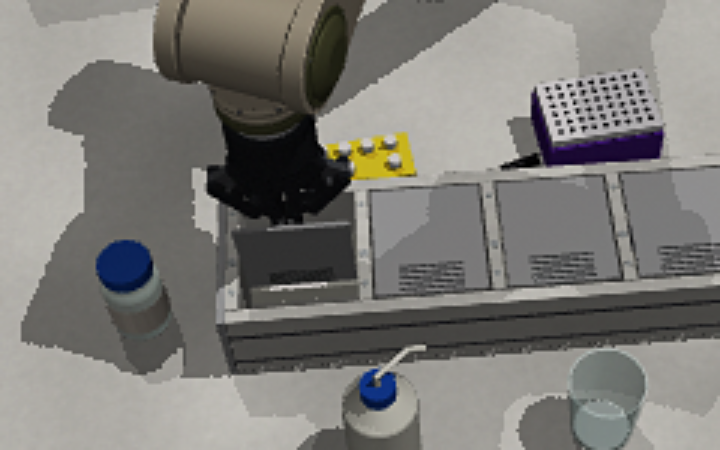

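Cover 1 now stands upright, with its top edge at about (295,228) in the crop and the finger on its front side. I'll push a little further.

Request:
move_arm([
  [[0.03,0,0],[0,0,0]],
  [[0,0,0],[0,0,0]],
])

```text
time_s: 10.4
position: [0.5595, -0.204, 0.1361]
tool_rot: [[0.99, -0.138, -0.003], [-0.138, -0.99, 0.001], [-0.003, -0.0, -1.0]]
ft_force: [-5.9, 0.8, 2.2]
grip_width: -0.0004
gripper_force: 3.5
```

Request:
move_arm([
  [[0.03,0,0],[0,0,0]],
  [[0,0,0],[0,0,0]],
])

```text
time_s: 10.6
position: [0.5598, -0.204, 0.136]
tool_rot: [[0.99, -0.138, -0.007], [-0.138, -0.99, 0.001], [-0.007, -0.001, -1.0]]
ft_force: [-13.2, 0.7, 5.1]
grip_width: -0.0001
gripper_force: 7.0
```

The force has risen to 13 N, so the cover is at its stop. I'll back off forward and then up.

Request:
move_arm([
  [[-0.1,0,0],[0,0,0]],
  [[-0.2,0,0],[0,0,0]],
  [[-0.4,0,0],[0,0,0]],
  [[-0.4,0,0],[0,0,0]],
  [[-0.4,0,0],[0,0,0]],
  [[-0.4,0,0],[0,0,0]],
  [[0,0,-0.4],[0,0,0]],
  [[0,0,-0.4],[0,0,0]],
  [[0,0,-0.4],[0,0,0]],
  [[0,0,-0.4],[0,0,0]],
  [[0,0,-0.4],[0,0,0]],
  [[0,0,0],[0,0,0]],
  [[0,0,0],[0,0,0]],
])

```text
time_s: 11.9
position: [0.4677, -0.1911, 0.2359]
tool_rot: [[0.99, -0.138, 0.0], [-0.138, -0.99, -0.0], [0.0, 0.0, -1.0]]
ft_force: [0.1, -0.2, -0.2]
grip_width: -0.0001
gripper_force: 0.0
```

```bash
python3 - <<'E'
from h import *
from rig import env,viewer
import cv2
st()
i=viewer.get_image("scene");cv2.imwrite("pics/s4.png",i["frame"][...,::-1])
j=viewer.get_image("scene")
v,u=np.mgrid[0:400,0:640];d=i["depth"]
q=np.stack([(u-i["cx"])/i["fx"]*d,-(v-i["cy"])/i["fy"]*d,-d],-1).reshape(-1,3)@i["attitude"].T+i["eye"]
x=(q[:,:2]-t)@R;m=(d.ravel()>0)&(abs(x[:,1]+.186)<.04)&(q[:,2]>.1)&(q[:,2]<.175)&(abs(x[:,0])<.06)
p=np.c_[x[m,0],q[m,2]]*1000
for z in range(100,175,8):
    k=p[(p[:,1]>=z)&(p[:,1]<z+8)]; print(z,len(k),np.median(k[:,0]) if len(k) else '')
E
```

```text
t 11.9 trunk xy mm [ -91.1 -188.5] tip z mm 218.9 yaw -7.95 F [ 0.1 -0.2 -0.2] w -5.363322683974233e-05
100 37 15.534992983719748
108 32 17.08810619158053
116 40 18.605655818624545
124 39 19.277915049912774
132 34 21.152627595492664
140 40 22.6490791893184
148 47 24.06003164135144
156 64 24.227786907976277
164 1 27.598773399884234
172 0
```

View pics/s4.png

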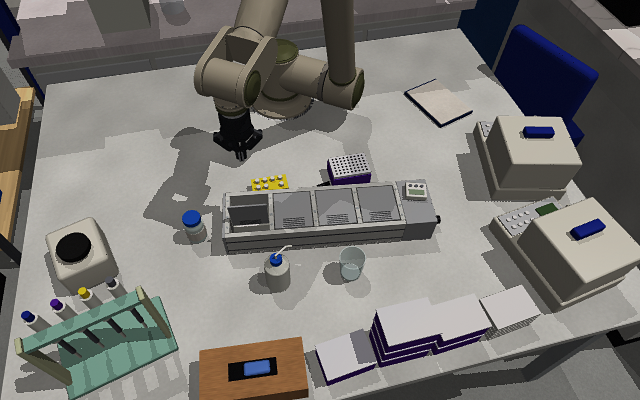

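Cover 1 at (250,212) leans back past upright, about 1.75 rad by depth. The other covers are shut, the bystanders haven't moved, and the arm is clear.

```bash
python3 -c "from rig import env;print(env.close_job())"
```

```text
the job is handed in; nothing more can be done
None
```

Cover 1 (lowest y) was the unlocked one: I tipped it and pushed it to its stop, about 1.75 rad. The other covers stayed shut, no bystander looked moved, and the job is handed in at about 12 s, though the hand-in call returned no verdict.

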